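# Find the tight spot on the therapy slide trainer

### The job

The sliding trainer has a tight spot that cannot be seen. Stand the fallen carriage upright astride the rail near its two-peg end and let go of it so that it settles under its own weight; then, without slamming it, stroke it all the way to the block stop and all the way back to the two pegs, feeling for where it sticks. Finally leave it standing, released, right on the tight spot, and do not disturb the other training tools.

Things in the scene. Friction and masses are not known exactly. Their poses are not given: they have to be found in the camera images.
- rail: slide trainer, fixed: plywood board 380 x 130 x 18 mm carrying two wooden bars that form one rail 60 mm wide, 360 mm long, top 46 mm above the table, with an open groove 28 mm wide, 28 mm deep along its middle. Origin: centre of the board's underside, on the table; x along the rail towards the block stop, z up
- rail_top (a point): middle of the waxed rail, at the height of its top. One springy tight spot, invisible, is hidden in the groove, its centre between 35 mm to the peg side and 65 mm to the block side of here. Sliding the carriage takes about 1 to 2 N; getting onto the tight spot roughly 3 to 7 N more
- block_stop (a point): the rail's +x end: middle of the inner face of the single wooden cross block (100 mm wide, top 74 mm above the table) that stops the carriage
- peg_stop (a point): the rail's -x end: midway between the inner faces of the two round upright wooden pegs (22 mm diameter, top 74 mm above the table) that stop the carriage
- carriage: loose wooden carriage, about 0.65 kg; starts lying on the table on one cheek. Roof 110 (x) x 84 (y) x 22 (z) mm. Origin: centre of the roof's underside; x is the sliding direction (either way round), z along the post. Seated on the rail its origin is 46 mm above the table and travels 105 mm to either side of the rail's middle, from stop to stop
- post (a point): top centre of the carriage's square grip post, 28 x 28 mm, 70 mm long, standing on the middle of the roof (z = 22 to 92 mm from the carriage's origin)
- tongue (a point): lower end of the round tongue (18 mm diameter, 20 mm long) under the middle of the roof, which runs in the groove. Beside it two cheeks along x, 10 mm thick, 22 mm down, 64 mm apart inside, flared 4 mm at the lower inner edges, straddle the rail with 2 mm play each side
- tight (a joint): how far the tongue presses back the swollen wood, in m: 0 with the carriage elsewhere, about 0.0015 to 0.006 with the carriage's origin right over the tight spot, less than 0.0008 from some 6 mm off it; it springs back sideways with 3 to 6 N, and the carriage stays there when released
- pegboard: bystander: plywood board 110 x 150 mm with twelve blue pegs, 68 mm high; origin under its centre
- cone: bystander: stepped wooden cone, 90 mm diameter, 90 mm high; origin under its centre
- rodtray: bystander: open wooden tray 120 x 170 x 40 mm with steel rods; origin under its centre
Not all that is in view belongs to the job. What is shaped like the carriage but red is not meant.

How it is judged:
On the way, in this order (a step that is already met when the one before it is completed fails the run):
1. the carriage sits fully down on the rail near the two-peg end (origin more than 50 mm from the rail's middle towards the pegs), untouched by the robot (x of carriage in the frame of rail below -0.05 m and z of carriage in the frame of rail between 0.043 and 0.0485 m and angle between carriage's own z axis and vertical below 0.06 rad and contact force between each of the arm, the fingers and carriage below 0.1 N and linear speed of carriage below 0.02 m/s and y of carriage in the frame of rail between -0.007 and 0.007 m), for 0.2 s.
2. the carriage, on the rail, rides over the tight spot on its way to the block (value of joint tight above 0.0008 m and z of carriage in the frame of rail below 0.06 m and angle between carriage's own z axis and vertical below 0.25 rad and y of carriage in the frame of rail between -0.007 and 0.007 m).
3. the carriage, on the rail, has reached the block stop (within 4 mm) (x of carriage in the frame of rail above 0.101 m and z of carriage in the frame of rail below 0.052 m and angle between carriage's own z axis and vertical below 0.12 rad and y of carriage in the frame of rail between -0.007 and 0.007 m).
4. the carriage, on the rail, rides over the tight spot on its way back to the pegs (all of step 2).
5. the carriage, on the rail, is back at the two pegs (within 4 mm) (x of carriage in the frame of rail below -0.101 m and z of carriage in the frame of rail below 0.052 m and angle between carriage's own z axis and vertical below 0.12 rad and y of carriage in the frame of rail between -0.007 and 0.007 m).
At the end, for the whole second after the job is handed in: the carriage stands released and at rest astride the rail (within 7 mm sideways), upright (within 3.4 degrees) and fully down on the rail (within 2.5 mm), on the tight spot: its tongue presses the swollen wood back by more than 0.8 mm, which is so within about 6 mm of the spot's centre (value of joint tight above 0.0008 m and z of carriage in the frame of rail between 0.043 and 0.0485 m and angle between carriage's own z axis and vertical below 0.06 rad and linear speed of carriage below 0.02 m/s and y of carriage in the frame of rail between -0.007 and 0.007 m); the robot touches nothing.
It fails at once if the carriage is slammed against the rail or its stops (over 90 N) (contact force between carriage and rail above 90 N).
It fails at once if a bystander is pushed more than 25 mm (distance of any of pegboard, cone, rodtray from where it was at the start of the episode above 0.025 m).
It also fails if it takes over 72 s, if anything falls off the work surface, if the arm or the gripper's body presses on something with over 40 N, if the wrist force passes 120 N, or if a joint passes its speed limit or range.

### The arm

A 6-joint arm with a two-finger parallel gripper is mounted at the origin on the work surface. World frame = base frame: x ahead of the robot, y to its left, z up, the work surface at z = 0. Lengths are in m, angles in rad, forces in N, time in s.
With the tool pointing down it reaches from about 0.25 to 0.775 m from the base axis. Payload 4 kg.
Tool frame: the origin (TCP) lies at the very end of the fingers, on their centre line; the grasp point (between the pads) lies 19 mm behind it (robot.grip_point_offset is the distance from the TCP to the grasp point, in m); z points along the fingers, x is the direction in which the jaws open and shut, and the axes are right-handed (so a half turn about z gives the same grasp; the last joint's range is limited). The gripper opens to 94 mm and grips with 3 to 60 N. Pads are 16 mm wide; open, the fingers measure 119 mm over their backs; the gripper's body (75 mm by 177 mm) begins 78 mm behind the grasp point.
Start: joints at [-1.263, 0.087, 1.371, -0, 1.684, -0.103], TCP at [0.22, -0.504, 0.206] pointing down, gripper open.
Joint ranges: [-3.1, 3.1], [-0.76, 2.03], [0.27, 2.55], [-1.08, 4.22], [0.17, 2.65], [-2.57, 2.57]. Speed limits (rad/s): [2.79, 2.79, 3.14, 3.14, 3.14, 3.14].

### API

Orientations are given as [roll, pitch, yaw] about the fixed x, y, z axes, in that order (R = Rz(yaw) Ry(pitch) Rx(roll)).
In Python, from bench import robot gives the robot as it stands.
- The arm moves only by the shell command python3 -m inch 'ROWS'. ROWS is text: rows parted by semicolons, each of 5 numbers parted by spaces: the shift along the tool's x, y, z in cm, then the turn about the tool's z in rad, then the closure, from 0 (fully open) to 1 (shut). In form: tx ty tz spin claw; .... A call has 1 to 20 rows; each row is the pose to reach, as a shift and turn from the pose measured when the call began, along the tool's axes at that moment; what a row does not reach only later rows make up. A row lasts 1/12 s, in which the tool goes at most 41.7 mm and 7.16 degrees, less where a joint would pass 70% of its speed; a pose out of reach is approached as far as the arm can. A call with a gripper value outside its range is refused whole. The fingers move at their own pace and stop on an object; the grip force is fixed at half the most. Time passes only in rows, so rows that repeat a pose let the fingers close. It gives the time, the measured TCP pose, the force and the opening at its end, in the units of the state.
- robot.get_obs(): the state, without advancing time (a new reading comes with each control period).
- robot.snapshot(name): name is "scene" or "top"; returns (picture, depth): 384x512x3 uint8, blue, green, red; 384x512 float32, m along the optical axis (not along the pixel's ray), 0 where there is no reading.
- robot.camera_info(name): a dict with "K" (3x3 intrinsics, pixels), "dist" ([k1, k2, p1, p2, k3] as OpenCV has them; the pictures are not rectified), "extrinsics" (4x4, takes a point from world to camera coordinates). Camera axes: x right, y down, z forward; pixel columns grow to the right and rows downward; lengths in m; the calibration is good to about 2 mm. A picture is of the moment at which its call begins. camera_info takes no time and is no camera call.
- robot.close_job(): hands the job in, once; it reports no verdict.
The state is a dict: "time": time; "joint_positions": joint angles; "qvel": joint speeds; "joint_torque": joint torques, N m; "tool_pos": TCP position; "ee_rot": TCP orientation; "wrist_force": force on the tool from outside, world axes, zero at the start; "wrist_torque": the same for the moment, N m; "width": finger opening in m.
Only numpy, scipy, OpenCV 4.12 (cv2) and the standard library are available. Lean on these libraries where they do the work, as an engineer would, in place of code of your own. Each camera call takes 0.05 s, during which the arm holds its last target.

## Working session

There is one attempt and no reset: what is moved stays moved. The work goes in short steps, Python scripts to look and compute and a shell command to move; the robot and the scene stay as the last step left them, time stands still between calls to the robot, and variables do not carry over. Pictures are saved under pics/ and viewed, and the job is handed in when it is done.

```bash
ls; mkdir -p pics; python3 - <<'E'
from bench import robot
import cv2,numpy as np
for n in("scene","top"):
    p,d=robot.snapshot(n); cv2.imwrite(f"pics/{n}0.png",p); np.save(f"pics/{n}0.npy",d)
    c=robot.camera_info(n); print(n,np.round(c["K"],1).tolist(),c["dist"],np.round(c["extrinsics"],3).tolist())
print(robot.get_obs())
E
```

```text
pics
scene [[451.2, 0.0, 255.0], [0.0, 451.2, 196.2], [0.0, 0.0, 1.0]] [-0.05708777  0.          0.          0.          0.        ] [[-0.396, 0.918, -0.015, 0.14], [0.691, 0.287, -0.664, -0.342], [-0.605, -0.274, -0.748, 1.865], [0.0, 0.0, 0.0, 1.0]]
top [[364.2, 0.0, 260.6], [0.0, 364.2, 193.7], [0.0, 0.0, 1.0]] [-0.09901243  0.          0.          0.          0.        ] [[-0.028, -0.999, -0.018, 0.116], [-0.996, 0.029, -0.086, 0.533], [0.086, 0.016, -0.996, 1.006], [0.0, 0.0, 0.0, 1.0]]
{'time': 0.1, 'joint_positions': array([-1.26309279e+00,  8.78823057e-02,  1.37202502e+00, -1.00172693e-05,
        1.68359289e+00, -1.03128648e-01]), 'qvel': array([-0.00086643, -0.00182068, -0.00258607,  0.00014993, -0.00038515,
        0.00063997]), 'joint_torque': array([ 2.37766784e-03, -3.41253734e+01, -3.03302908e+01,  7.20034470e-02,
        3.03751510e-02, -1.00755196e-04]), 'tool_pos': array([ 0.21949154, -0.50379847,  0.20446017]), 'ee_rot': array([-3.14140618e+00,  1.89845904e-03, -1.15996508e+00]), 'wrist_force': array([-0.29475419,  0.52059545,  1.08929592]), 'wrist_torque': array([-0.02108693, -0.01501012,  0.00735453]), 'width': 0.09366731620433634}
```

View pics/scene0.png

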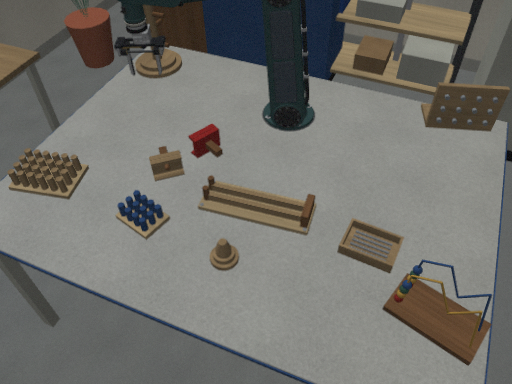

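View pics/top0.png

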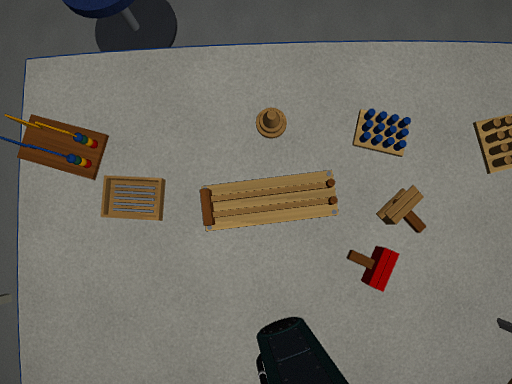

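The wooden carriage candidate is at top (402,205) / scene (167,163). Two things could be mistaken for it: the red decoy at top (378,268) / scene (205,140), and the pegboard-like items. By its wooden colour, I choose (402,205). Next is a close crop.

```bash
cat > h.py <<'E'
import numpy as np,cv2
from bench import robot
def ray(n,uv):
    c=robot.camera_info(n);K=np.array(c["K"]);D=np.array(c["dist"]);E=np.array(c["extrinsics"])
    p=cv2.undistortPoints(np.array(uv,float).reshape(-1,1,2),K,D).reshape(-1,2)
    R=E[:3,:3];t=E[:3,3]; o=-R.T@t; d=np.c_[p,np.ones(len(p))]@R
    return o,d
def atz(n,uv,z):
    o,d=ray(n,uv); s=(np.array(z)-o[2])/d[:,2]; return o+d*s[:,None]
def atd(n,uv,dep):
    o,d=ray(n,uv); return o+d*np.array(dep)[:,None]
def proj(n,P):
    c=robot.camera_info(n);E=np.array(c["extrinsics"])
    return cv2.projectPoints(np.array(P,float).reshape(-1,3),cv2.Rodrigues(E[:3,:3])[0],E[:3,3],np.array(c["K"]),np.array(c["dist"]))[0].reshape(-1,2)
def cloud(n,dep,step=1):
    v,u=np.mgrid[0:384:step,0:512:step]; uv=np.c_[u.ravel(),v.ravel()]
    return uv,atd(n,uv,dep[v,u].ravel())
def crop(p,x0,y0,x1,y1,f,name):
    q=cv2.resize(p[y0:y1,x0:x1],None,fx=f,fy=f,interpolation=cv2.INTER_CUBIC); cv2.imwrite(name,q)
E
python3 - <<'E'
from h import *
t=cv2.imread("pics/top0.png");s=cv2.imread("pics/scene0.png")
crop(t,360,170,440,240,8,"pics/ct.png");crop(s,140,140,200,185,10,"pics/cs.png")
crop(t,190,160,350,240,5,"pics/rt.png")
for n in("top","scene"):
    d=np.load(f"pics/{n}0.npy");uv,P=cloud(n,d)
    if n=="top": m=(uv[:,0]>370)&(uv[:,0]<430)&(uv[:,1]>180)&(uv[:,1]<235)
    else: m=(uv[:,0]>145)&(uv[:,0]<190)&(uv[:,1]>143)&(uv[:,1]<182)
    Q=P[m];u=uv[m];k=Q[:,2]>0.012;print(n,k.sum(),Q[k].min(0),Q[k].max(0),np.histogram(Q[:,2],bins=np.arange(-.01,.12,.01)))
    k=Q[:,2]<.008; print("table z",np.median(Q[k,2]))
E
```

```text
top 1036 [ 0.41490428 -0.34959825  0.01212064] [0.54287978 0.08447656 1.04959894] (array([ 932, 1175,   60,    9,   26,   34,  233,   12,   27,  665,    0,
          0]), array([-0.01,  0.  ,  0.01,  0.02,  0.03,  0.04,  0.05,  0.06,  0.07,
        0.08,  0.09,  0.1 ,  0.11]))
table z 0.00021562193988522438
scene 642 [ 0.41774675 -0.35137939  0.01202872] [1.42040408 0.48013182 1.16905689] (array([568, 428,  80,  62,  52,  82,  95,   2,  59, 237,   1,   0]), array([-0.01,  0.  ,  0.01,  0.02,  0.03,  0.04,  0.05,  0.06,  0.07,
        0.08,  0.09,  0.1 ,  0.11]))
table z -0.0007660357662409023
```

View pics/ct.png

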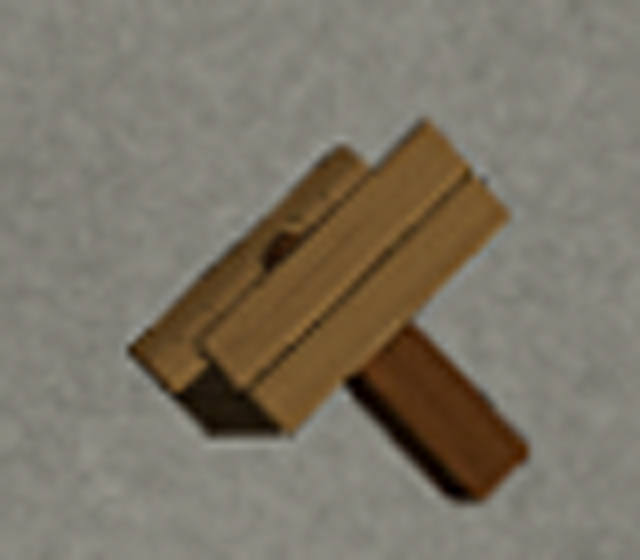

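View pics/cs.png

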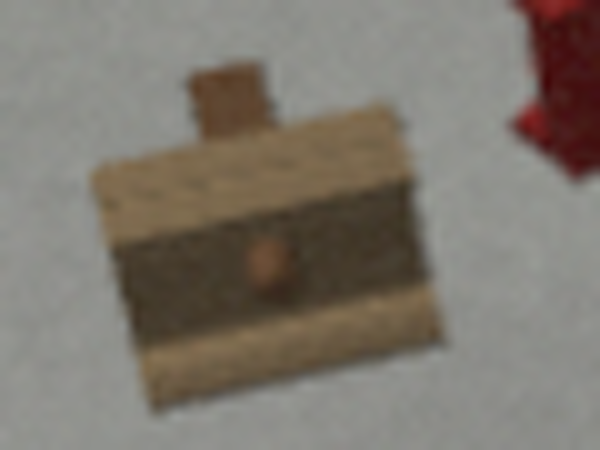

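View pics/rt.png

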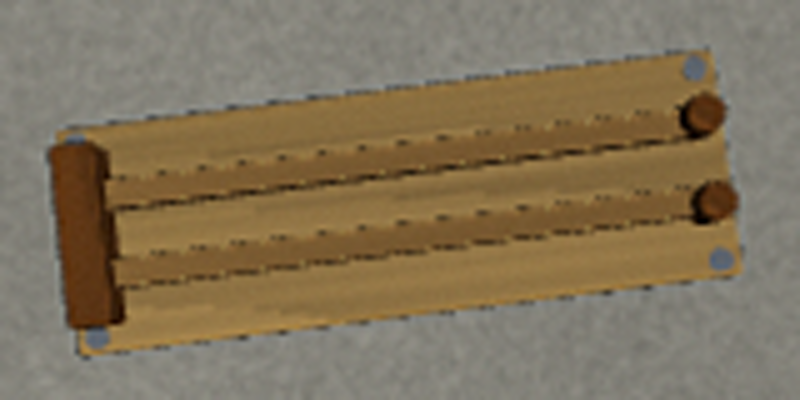

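Crop check: the upper roof and cheek face is wood-coloured with a brown post, lying on its side with the post pointing towards -x/-y. It is the carriage, not the red one. The rail's block is at top (208,205) and its pegs at (331,183) and (333,200).

```bash
python3 - <<'E'
from h import *
b=atz("top",[(201.4,186),(332,169.6),(338.2,214.8),(206.4,231.4)],.018)
print(b.round(4)); print("sides",[np.linalg.norm(b[i]-b[(i+1)%4]).round(4) for i in range(4)])
c=b.mean(0);d=(b[0]+b[3]-b[1]-b[2]);print("rail c",c,"yaw",np.arctan2(d[1],d[0]))
p=atz("top",[(330.8,182.6),(333.4,200)],.074);m=p.mean(0);print("pegs",p,np.linalg.norm(p[0]-p[1]))
yaw=np.arctan2(d[1],d[0]);u=np.array([np.cos(yaw),np.sin(yaw)]);print("peg in rail",(p[:,:2]-c[:2])@np.c_[u,[-u[1],u[0]]])
bl=atz("top",[(190+50/5,160+147/5),(190+97/5,160+143/5),(190+122/5,160+325/5),(190+70/5,160+328/5)],.074)
print("block in rail",((bl[:,:2]-c[:2])@np.c_[u,[-u[1],u[0]]]).round(4))
k=atz("top",[(413.1,184.8),(423.8,196.6),(396.6,224.4),(385.6,213.1)],.084)
print(k.round(4));print("sides",[np.linalg.norm(k[i]-k[(i+1)%4]).round(4) for i in range(4)])
cc=k.mean(0);ax=(k[0]+k[1]-k[2]-k[3])[:2];ax/=np.linalg.norm(ax);z=(k[1]+k[2]-k[0]-k[3])[:2];z/=np.linalg.norm(z)
print("car origin",cc,"x",ax,"yaw",np.arctan2(ax[1],ax[0]),"z",z,np.arctan2(z[1],z[0]),ax@z)
t=atz("top",[(425.9,226.5),(411.3,210.6)],.056);print("post tip edge",t,((t-cc)[:,:2]@np.c_[ax,z]))
for n in("top","scene"):
    dd=np.load(f"pics/{n}0.npy");uv,P=cloud(n,dd)
    q=(P[:,:2]-cc[:2])@np.c_[ax,z]
    s=(abs(q[:,0])<.03)&(q[:,1]>.03)&(q[:,1]<.11)&(P[:,2]>.045)&(P[:,2]<.065);print(n,"post",s.sum(),q[s].min(0),q[s].max(0),np.median(P[s,2]))
    s=(abs(q[:,0])<.08)&(q[:,1]>-.05)&(q[:,1]<.05)&(P[:,2]>.075)&(P[:,2]<.095);print(n,"face",s.sum(),q[s].min(0),q[s].max(0),np.median(P[s,2]))
    q=(P[:,:2]-c[:2])@np.c_[u,[-u[1],u[0]]]
    s=(abs(q[:,0])<.14)&(abs(q[:,1])<.05)&(P[:,2]>.04)&(P[:,2]<.052);print(n,"rail",s.sum(),q[s].min(0),q[s].max(0),np.median(P[s,2]))
    for lo,hi in((-.19,-.13),(.13,.2)):
        s=(q[:,0]>lo)&(q[:,0]<hi)&(abs(q[:,1])<.07)&(P[:,2]>.068)&(P[:,2]<.082);print(" stops",s.sum(),q[s].min(0),q[s].max(0),q[s].mean(0))
E
```

```text
[[ 0.564   0.2699  0.018 ]
 [ 0.6001 -0.1052  0.018 ]
 [ 0.4705 -0.1171  0.018 ]
 [ 0.4342  0.2576  0.018 ]]
sides [np.float64(0.3769), np.float64(0.1301), np.float64(0.3764), np.float64(0.1304)]
rail c [0.51717715 0.07631997 0.018     ] yaw 1.6669865892437647
pegs [[ 0.55649242 -0.09002265  0.074     ]
 [ 0.50929513 -0.09493195  0.074     ]] 0.04745192249444437
peg in rail [[-0.16934958 -0.02315765]
 [-0.16970327  0.02429296]]
block in rail [[ 0.1836 -0.0492]
 [ 0.1579 -0.0482]
 [ 0.1556  0.051 ]
 [ 0.1837  0.0492]]
[[ 0.5431 -0.3116  0.084 ]
 [ 0.5104 -0.3393  0.084 ]
 [ 0.4384 -0.26    0.084 ]
 [ 0.4695 -0.2317  0.084 ]]
sides [np.float64(0.0429), np.float64(0.1071), np.float64(0.042), np.float64(0.1087)]
car origin [ 0.49036027 -0.28564176  0.084     ] x [ 0.67461222 -0.7381723 ] yaw -0.8303570686875024 z [-0.75186593 -0.65931603] -2.4216839547175297 -0.020529116980523877
post tip edge [[ 0.42950298 -0.35244311  0.056     ]
 [ 0.47463639 -0.31350303  0.056     ]] [[0.00825583 0.08979972]
 [0.0099589  0.03019162]]
top post 225 [-0.01784986  0.0304744 ] [0.01139975 0.0898814 ] 0.05582977776638509
top face 687 [-0.05696387 -0.0250425 ] [0.05525574 0.0206042 ] 0.08403534869844764
top rail 1181 [-0.13963856 -0.03201174] [0.13961421 0.02863522] 0.04618280695332566
 stops 102 [-0.18010316 -0.03598986] [-0.15949643  0.03280894] [-0.16966608 -0.00117548]
 stops 348 [ 0.16131191 -0.05190375] [0.18743722 0.04822373] [ 0.17355743 -0.00111589]
scene post 55 [-0.01602949  0.04462903] [0.01132017 0.08834916] 0.05488900639423955
scene face 296 [-0.05495568 -0.03025977] [0.05506101 0.02249445] 0.08252162330283985
scene rail 725 [-0.1396771 -0.0376796] [0.13986923 0.030179  ] 0.04444810376683339
 stops 44 [-0.18030144 -0.03778407] [-0.16031052  0.03019863] [-0.16925012 -0.00272096]
 stops 184 [ 0.16087915 -0.05686389] [0.18581785 0.0477847 ] [ 0.17335573 -0.00746025]
```

```bash
cat >> h.py <<'E'
def plan(x,y,z,yaw):
    o=robot.get_obs();p=o["tool_pos"];a=o["ee_rot"][2]
    d=np.array([x,y,z])-p;c,s=np.cos(a),np.sin(a)
    sp=-((yaw-a+np.pi)%(2*np.pi)-np.pi)
    print("t",round(o["time"],2),"tx ty tz cm",np.round(100*np.array([c*d[0]+s*d[1],s*d[0]-c*d[1],-d[2]]),2),"spin",round(sp,3))
E
python3 -c "
from h import *
plan(.4368,-.3336,.12,-.84)"
python3 -m inch '-1.7 -6.7 2 -.08 0; -3.4 -13.4 4 -.16 0; -5.2 -20 6 -.24 0; -6.9 -26.7 8.4 -.32 0; -6.9 -26.7 8.4 -.32 0; -6.9 -26.7 8.4 -.32 0; -6.9 -26.7 8.4 -.32 0; -6.9 -26.7 8.4 -.32 0; -6.9 -26.7 8.4 -.32 0; -6.9 -26.7 8.4 -.32 0; -6.9 -26.7 8.4 -.32 0'
python3 - <<'E'
from h import *
plan(.4368,-.3336,.023,-.84)
p,d=robot.snapshot("top");crop(p,340,140,500,260,5,"pics/t1.png")
E
```

```text
t 0.1 tx ty tz cm [ -6.92 -26.72   8.45] spin -0.32
time: 1.02
tool_pos: [0.436, -0.3349, 0.1211]
ee_rot: [-3.141, 0.001, -0.842]
wrist_force: [0.7, 0.4, -0.5]
width: 0.0939
t 1.02 tx ty tz cm [-0.04 -0.14  9.81] spin -0.002
```

View pics/t1.png

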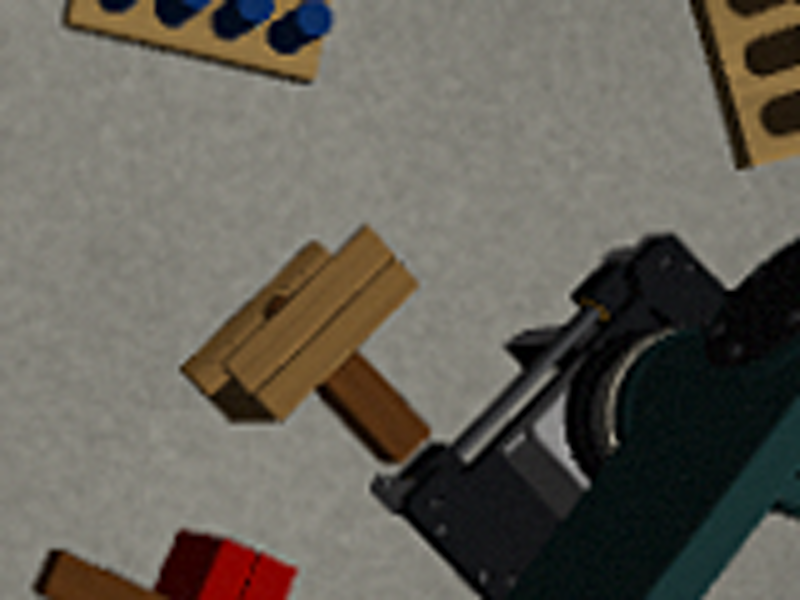

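The gripper's crossbar, crop (380–700, 240–500), is parallel to the carriage. The red decoy, crop (230,570), is clear. Next I descend and grip the post.

```bash
python3 -m inch '0 0.1 3 0 0; 0 0.2 6 0 0; 0 .2 8.5 0 0; 0 .2 9.6 0 0; 0 .2 9.6 0 0; 0 .2 9.6 0 .5; 0 .2 9.6 0 1; 0 .2 9.6 0 1; 0 .2 9.6 0 1;0 .2 9.6 0 1; 0 .2 9.6 0 1; 0 .2 9.6 0 1'
python3 - <<'E'
from h import *
o=robot.get_obs();print(o["wrist_force"],o["width"],o["tool_pos"])
E
```

```text
time: 2.07
tool_pos: [0.4346, -0.3364, 0.0257]
ee_rot: [-3.141, -0.0, -0.842]
wrist_force: [0.6, -0.9, -0.2]
width: 0.0511
[ 0.56749734 -0.88806706 -0.20655589] 0.051087048384445666 [ 0.4346182  -0.33644089  0.02570093]
```

```bash
python3 -m inch '0 0 0.1 0 1;0 0 0.1 0 1;0 0 0.1 0 1;0 0 0.1 0 1;0 0 0.1 0 1;0 0 0.1 0 1'
```

```text
time: 2.57
tool_pos: [0.4342, -0.3361, 0.0245]
ee_rot: [-3.141, 0.001, -0.842]
wrist_force: [-2.2, 1.7, -0.2]
width: 0.0277
```

```bash
python3 -m inch '0 -.6 1.2 0 1' >/dev/null 2>&1 & wait; echo
```

```text
(no output)
```

That row had the wrong sign: +z is down. I'm checking the state before doing anything else.

```bash
python3 - <<'E'
from h import *
o=robot.get_obs();print(o["time"],o["wrist_force"],o["width"],o["tool_pos"])
E
```

```text
2.65 [-2.80243228 -4.52566374 10.40731654] 0.02757005801473664 [ 0.43905938 -0.33528402  0.01616096]
```

```bash
python3 -m inch '0 .2 -.8 0 1; 0 0 -1.8 0 1; 0 -.5 -2.6 0 1; 0 -1 -3.4 0 1; 0 -1 -3.4 0 1;0 -1 -3.4 0 1'
python3 - <<'E'
from h import *
p,d=robot.snapshot("top");crop(p,340,140,500,260,5,"pics/t2.png")
p,d=robot.snapshot("scene");crop(p,100,100,220,190,6,"pics/s2.png")
E
```

```text
time: 3.15
tool_pos: [0.448, -0.3285, 0.0517]
ee_rot: [3.14, -0.008, -0.842]
wrist_force: [0.1, 0.3, 0.0]
width: 0.028
```

View pics/s2.png

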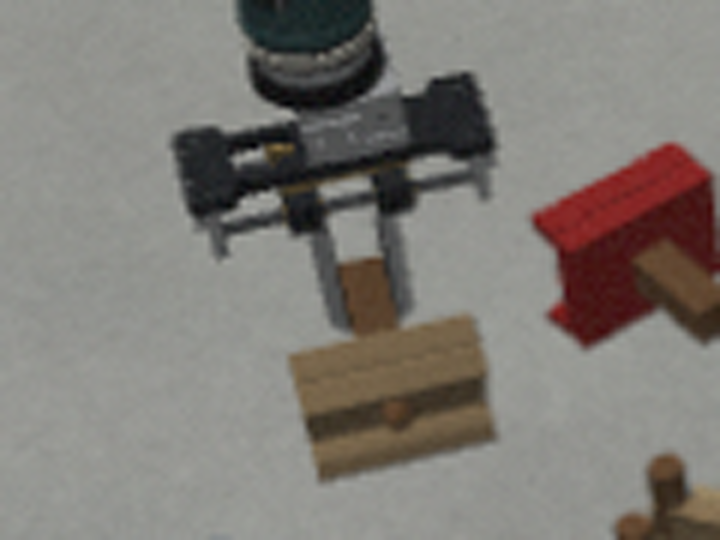

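It is pivoting in the pads as wanted: the roof face has tilted and the post is rising. I continue the arc.

```bash
python3 -m inch '0 -1 -1.1 0 1; 0 -2 -2.1 0 1; 0 -3.2 -2.8 0 1; 0 -4.5 -3.5 0 1; 0 -5.8 -3.9 0 1; 0 -7.2 -4.2 0 1; 0 -7.2 -4.2 0 1'
python3 - <<'E'
from h import *
p,d=robot.snapshot("scene");crop(p,100,100,220,190,6,"pics/s3.png")
E
```

```text
time: 3.83
tool_pos: [0.5044, -0.2776, 0.0942]
ee_rot: [-3.139, -0.009, -0.839]
wrist_force: [0.3, -0.6, -7.2]
width: 0.0274
```

View pics/s3.png

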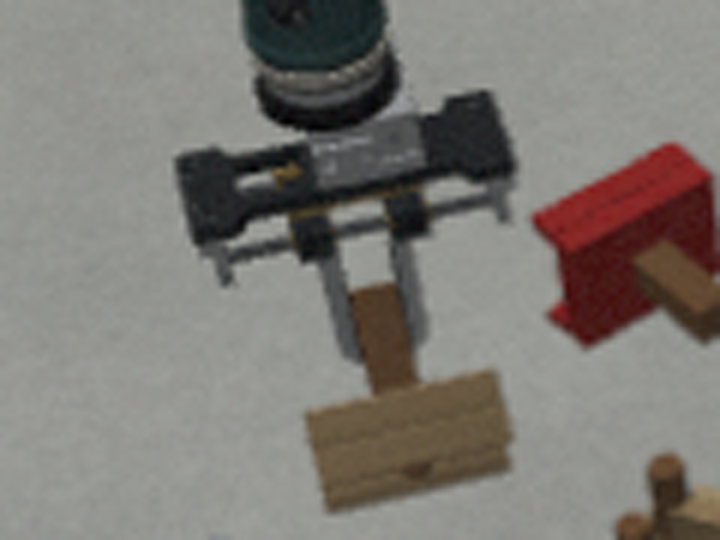

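```bash
python3 -m inch '0 -.5 .6 0 1; 0 -1.5 .5 0 1; 0 -2.8 .3 0 1; 0 -4.1 .7 0 1; 0 -5.2 1.1 0 1; 0 -5.5 1.3 0 1; 0 -5.5 1.3 0 1'
python3 - <<'E'
from h import *
p,d=robot.snapshot("scene");crop(p,100,100,220,190,6,"pics/s4.png")
E
```

```text
time: 4.47
tool_pos: [0.5441, -0.2407, 0.0793]
ee_rot: [3.14, -0.006, -0.837]
wrist_force: [-1.6, 0.5, -7.6]
width: 0.0276
```

View pics/s4.png

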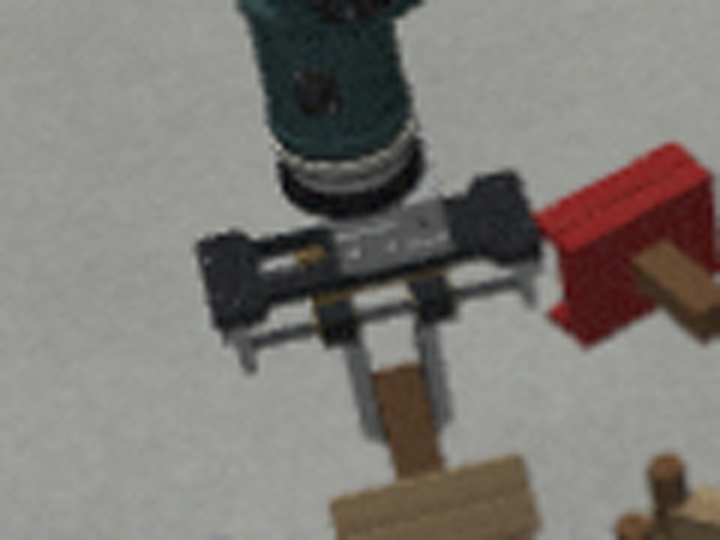

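```bash
python3 - <<'E'
from h import *
p,d=robot.snapshot("scene");crop(p,110,120,230,210,6,"pics/s5.png");np.save("pics/s5.npy",d)
p,d=robot.snapshot("top");crop(p,330,140,450,230,6,"pics/t5.png")
uv,P=cloud("scene",np.load("pics/s5.npy"))
o=robot.get_obs();g=o["tool_pos"];a=o["ee_rot"][2];X=np.array([np.cos(a),np.sin(a)]);H=np.array([np.sin(a),-np.cos(a)])
q=np.c_[(P[:,:2]-g[:2])@np.c_[X,H],P[:,2]]
s=(abs(q[:,0]+.0)<.055)&(abs(q[:,1])<.1)&(q[:,2]>.004)&(q[:,2]<.075)
import collections
for x0 in(-.04,.025):
  m=s&(q[:,0]>x0)&(q[:,0]<x0+.015); r=q[m]; r=r[np.argsort(r[:,1])]
  print(np.round(r[::4,1:]*1000).astype(int).tolist())
E
```

```text
[[-99, 73], [-65, 6], [-55, 10], [-54, 9], [-51, 17], [33, 4]]
[[-99, 73], [-57, 14], [-54, 16], [-52, 20], [-50, 14], [66, 6]]
```

View pics/s5.png

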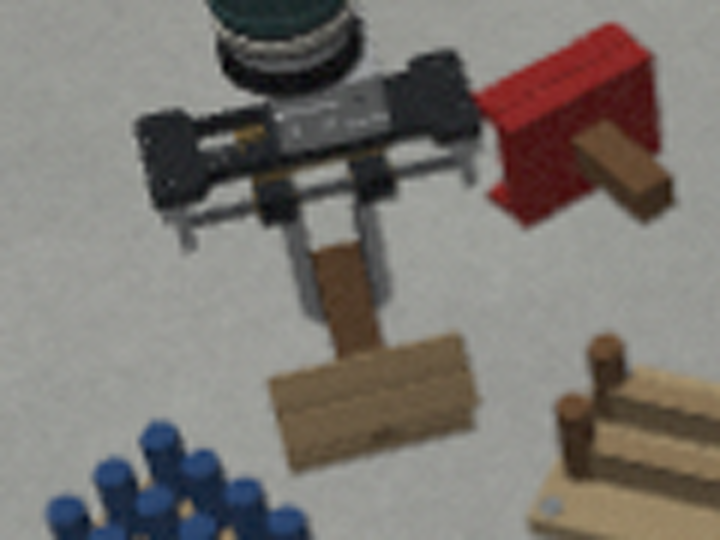

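View pics/t5.png

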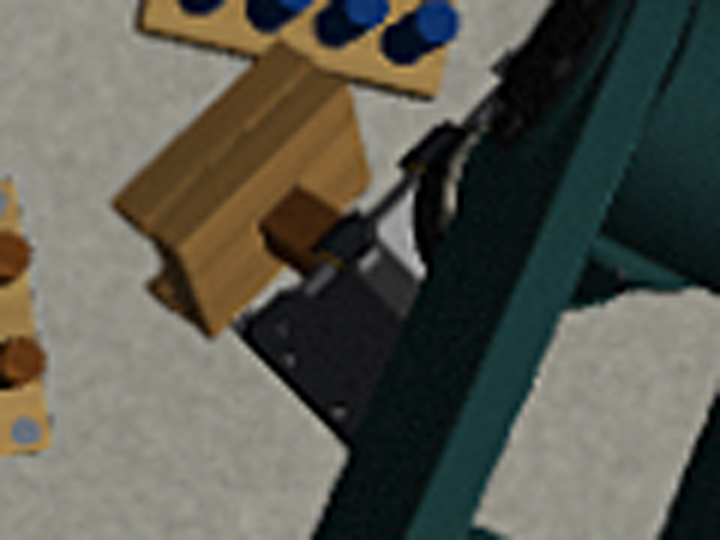

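The carriage now hangs in the pads, partly tilted. I'll measure the tilt from the depth of the roof-top and cheek faces, at about top px (385,169) and (368,165).

```bash
cat > tilt.py <<'E'
from h import *
def fit(n,d,u0,v0,r=4):
    v,u=np.mgrid[v0-r:v0+r+1,u0-r:u0+r+1];P=atd(n,np.c_[u.ravel(),v.ravel()],d[v,u].ravel())
    c=np.median(P,0);P=P[np.linalg.norm(P-c,axis=1)<.03];c=P.mean(0);w=np.linalg.svd(P-c)[2][2];w*=np.sign(w[2])
    print(n,(u0,v0),"c",c.round(4),"n",w.round(3),"elev",np.degrees(np.arcsin(w[2])).round(1),"az",np.degrees(np.arctan2(w[1],w[0])).round(1),"res",np.std((P-c)@w).round(4))
E
python3 - <<'E'
from tilt import *
p,d=robot.snapshot("top");print((np.array([0])))
for u,v in((366,166),(372,160),(370,180),(386,168)): fit("top",d,u,v,3)
p,d=robot.snapshot("scene")
for u,v in((165,190),(178,187),(170,195)): fit("scene",d,u,v,3)
print(robot.get_obs()["wrist_force"],robot.get_obs()["wrist_torque"])
E
```

```text
[0]
top (366, 166) c [ 0.5963 -0.1833  0.092 ] n [0.429 0.365 0.827] elev 55.7 az 40.4 res 0.0016
top (372, 160) c [ 0.6124 -0.2009  0.0904] n [0.455 0.381 0.805] elev 53.6 az 39.9 res 0.0014
top (370, 180) c [ 0.5605 -0.1971  0.0743] n [-0.637 -0.536  0.553] elev 33.6 az -139.9 res 0.0008
top (386, 168) c [ 0.5937 -0.2469  0.0632] n [-0.652 -0.561  0.509] elev 30.6 az -139.3 res 0.001
scene (165, 190) c [ 0.6288 -0.2016  0.0824] n [0.509 0.452 0.732] elev 47.1 az 41.6 res 0.0032
scene (178, 187) c [ 0.6002 -0.1689  0.0822] n [0.37  0.441 0.818] elev 54.8 az 50.0 res 0.0031
scene (170, 195) c [ 0.5914 -0.2174  0.0091] n [-0.775 -0.609  0.166] elev 9.6 az -141.8 res 0.0034
[ 0.37472993 -0.34327927 -6.97120702] [-0.25066351  0.26506086 -0.04165207]
```

The post is 34° above horizontal and pad friction holds it there. Quick vertical jerks should make it swing further towards hanging straight, so I first move away from the pegboard and up.

```bash
python3 -m inch '0 1 -3 0 1; 0 2 -6 0 1; 0 3 -9 0 1; 0 4 -9 0 1; 0 4 -9 0 1; 0 4 -5 0 1; 0 4 -9 0 1; 0 4 -13 0 1; 0 4 -9 0 1; 0 4 -5 0 1; 0 4 -9 0 1; 0 4 -13 0 1; 0 4 -9 0 1; 0 4 -5 0 1; 0 4 -9 0 1; 0 4 -9 0 1'
python3 - <<'E'
from tilt import *
p,d=robot.snapshot("top");cv2.imwrite("pics/t6.png",p[100:300,300:460].repeat(3,0).repeat(3,1))
p,d=robot.snapshot("scene");crop(p,110,90,230,180,6,"pics/s6.png")
print(robot.get_obs()["wrist_force"],robot.get_obs()["wrist_torque"])
E
```

```text
time: 6.05
tool_pos: [0.4969, -0.2574, 0.148]
ee_rot: [3.128, 0.042, -0.84]
wrist_force: [3.4, -2.3, -3.7]
width: 0.0278
[ 1.36064495 -1.33613319 -4.5401592 ] [-0.16309238 -0.19522789 -0.02384818]
```

View pics/t6.png

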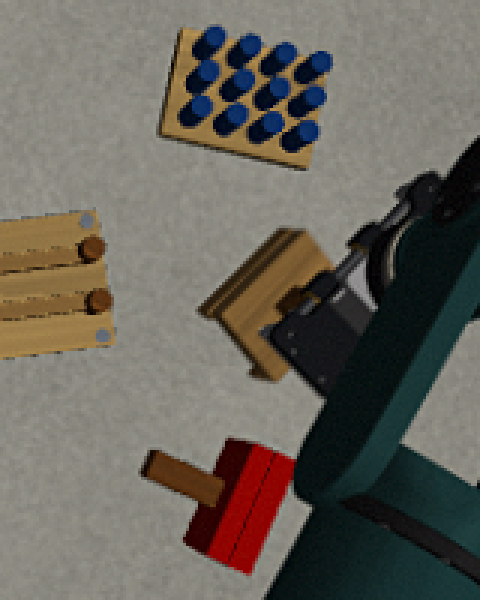

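View pics/s6.png

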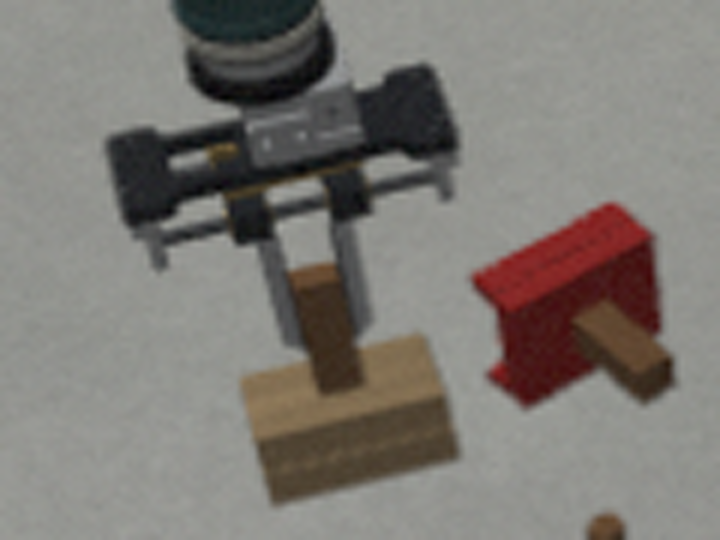

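Jerking works: it now hangs nearly upright. I measure the remaining tilt.

```bash
python3 - <<'E'
from tilt import *
p,d=robot.snapshot("top")
for u,v in((385,196),(382,203),(388,215)): fit("top",d,u,v,3)
p,d=robot.snapshot("scene")
for u,v in((173,155),(158,158),(170,166),(180,163)): fit("scene",d,u,v,2)
o=robot.get_obs();print(o["wrist_force"],o["wrist_torque"],o["tool_pos"],o["ee_rot"],o["qvel"].round(3))
E
```

```text
top (385, 196) c [ 0.5114 -0.2149  0.1379] n [-0.188 -0.129  0.974] elev 76.8 az -145.6 res 0.0016
top (382, 203) c [ 0.4958 -0.2104  0.1311] n [-0.715  0.66   0.229] elev 13.3 az 137.3 res 0.0021
top (388, 215) c [ 4.651e-01 -2.613e-01 -2.000e-04] n [0.052 0.025 0.998] elev 86.7 az 26.2 res 0.0015
scene (173, 155) c [ 0.5241 -0.2218  0.1407] n [-0.167 -0.061  0.984] elev 79.7 az -159.9 res 0.003
scene (158, 158) c [ 0.5551 -0.2615  0.14  ] n [-0.062 -0.165  0.984] elev 79.9 az -110.6 res 0.0021
scene (170, 166) c [ 0.5477 -0.2253  0.1098] n [0.7   0.684 0.204] elev 11.7 az 44.3 res 0.0028
scene (180, 163) c [ 0.5254 -0.1986  0.1132] n [0.732 0.677 0.076] elev 4.3 az 42.7 res 0.002
[ 0.6492854  -0.04823752 -6.84826819] [-0.03023721 -0.09227939  0.04181531] [ 0.51460427 -0.26926383  0.17133859] [-3.1410673  -0.01089142 -0.84017128] [-0.001 -0.006 -0.067 -0.004  0.02  -0.001]
```

Tilt is about 11°. I'll set it down on the table, which squares it up, then let go and regrip lower.

```bash
python3 -m inch '0 0 3 0 1; 0 0 6 0 1; 0 0 8 0 1; 0 -.1 9 0 1; 0 -.2 9.4 0 1; 0 -.3 9.7 0 1; 0 -.4 9.9 0 1; 0 -.4 9.9 0 1'
python3 - <<'E'
from tilt import *
p,d=robot.snapshot("scene");crop(p,120,90,240,180,6,"pics/s7.png")
E
```

```text
time: 6.92
tool_pos: [0.5257, -0.2685, 0.0825]
ee_rot: [-3.131, -0.026, -0.84]
wrist_force: [2.3, 4.4, 12.8]
width: 0.028
```

View pics/s7.png

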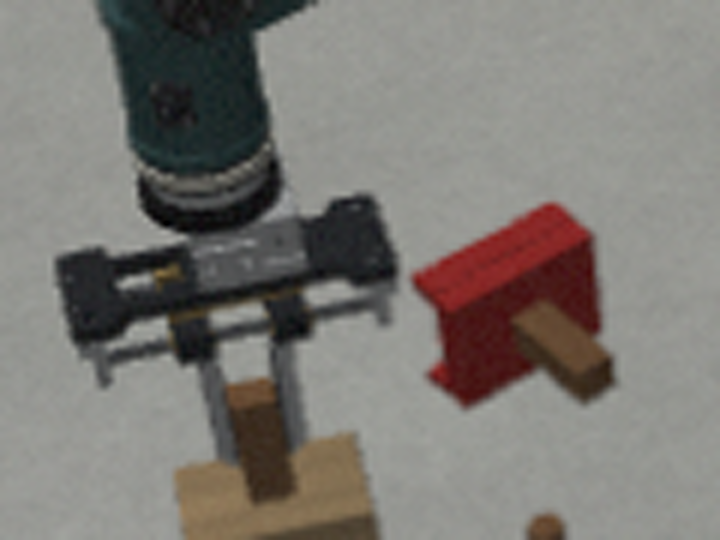

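```bash
python3 -m inch '0 0 0 0 1;0 0 0 0 0.5;0 0 0 0 0;0 0 0 0 0;0 0 0 0 0;0 0 0 0 0;0 0 0 0 0;0 0 0 0 0;0 0 0 0 0'
python3 - <<'E'
from tilt import *
p,d=robot.snapshot("scene");crop(p,120,90,240,180,6,"pics/s8.png");np.save("pics/s8.npy",d)
p,d=robot.snapshot("top");crop(p,340,140,460,230,6,"pics/t8.png");np.save("pics/t8.npy",d)
E
```

```text
time: 7.72
tool_pos: [0.5255, -0.2685, 0.0822]
ee_rot: [-3.131, -0.025, -0.84]
wrist_force: [-0.5, -0.3, -0.0]
width: 0.0781
```

View pics/s8.png

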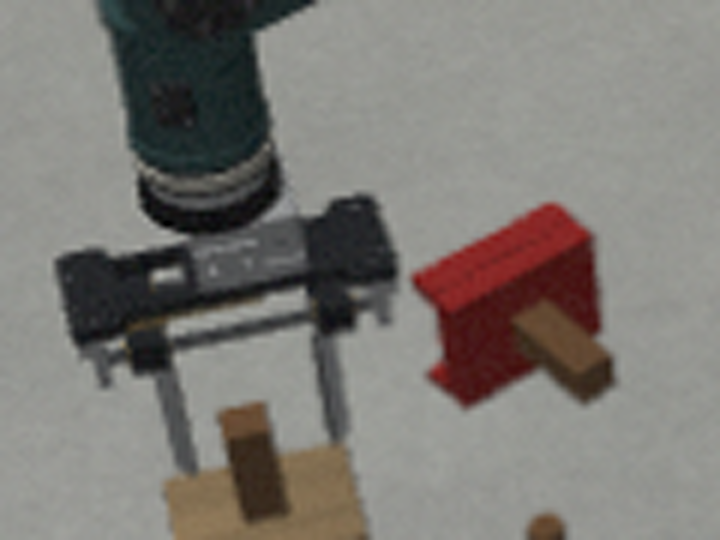

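View pics/t8.png

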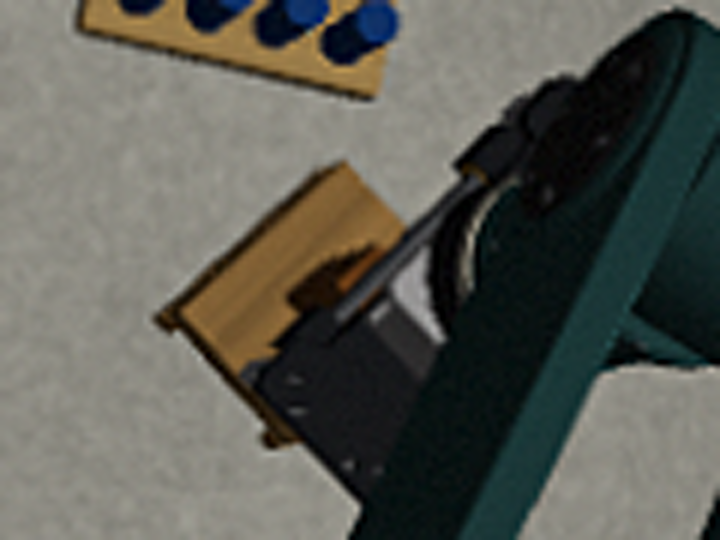

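```bash
python3 - <<'E'
from tilt import *
d=np.load("pics/t8.npy")
fit("top",d,392,178,3); fit("top",d,379,195,3)
print("post",atz("scene",[(160.7,159.7)],.114))
k=atz("top",[(340+345/6,140+165/6),(340+178/6,140+312/6)],.044);print("roof edge",k,k.mean(0),np.linalg.norm(k[0]-k[1]),np.arctan2(*(k[0]-k[1])[1::-1]))
a=np.arctan2(*(k[0]-k[1])[1::-1]);H=np.array([np.sin(a),-np.cos(a)]);c=k.mean(0)[:2]+.042*H;print("centre from roof edge",c)
plan(c[0],c[1],.055,a)
E
```

```text
top (392, 178) c [ 0.5678 -0.2684  0.0442] n [0.082 0.048 0.995] elev 84.6 az 30.3 res 0.0017
top (379, 195) c [ 0.5213 -0.2288  0.0443] n [ 0.03  -0.088  0.996] elev 84.7 az -71.3 res 0.0016
post [[ 0.53699136 -0.2672184   0.114     ]]
roof edge [[ 0.5972124  -0.28632921  0.044     ]
 [ 0.53044205 -0.20299247  0.044     ]] [ 0.56382722 -0.24466084  0.044     ] 0.10678619659237755 -0.8953171794598043
centre from roof edge [ 0.53105011 -0.27092223]
t 7.82 tx ty tz cm [ 0.55 -0.24  2.73] spin 0.055
```

It stands upright, with the roof at z = 0.044. The post is at about (0.534, -0.269) and the yaw about -0.87. I regrip lower.

```bash
python3 -m inch '.6 -.6 0 .03 0; .6 -.6 1 .03 0; .6 -.6 2 .03 0; .6 -.6 2.6 .03 0; .6 -.6 2.6 .03 0; .6 -.6 2.6 .03 .5;.6 -.6 2.6 .03 1;.6 -.6 2.6 .03 1;.6 -.6 2.6 .03 1;.6 -.6 2.6 .03 1;.6 -.6 2.6 .03 1;.6 -.6 2.6 .03 1;.6 -.6 2.6 .03 1;.6 -.6 2.6 .03 1;.6 -.6 2.6 .03 1;.6 -.6 2.6 .03 1'
```

```text
time: 9.15
tool_pos: [0.5343, -0.2686, 0.057]
ee_rot: [-3.131, -0.023, -0.87]
wrist_force: [-0.5, 1.8, 6.1]
width: 0.028
```

```bash
python3 -c "
from h import *
print(robot.get_obs())"
```

```text
{'time': 9.15, 'joint_positions': array([-0.56277623,  0.2464403 ,  1.48738895,  0.00365005,  1.38254085,
        0.30635572]), 'qvel': array([ 0.00159733, -0.00460766, -0.00117239,  0.00564537,  0.02239574,
        0.0006083 ]), 'joint_torque': array([-5.73008638e-01, -3.65019643e+01, -2.78377426e+01, -3.19504654e-01,
       -1.69013411e+00, -3.56323121e-02]), 'tool_pos': array([ 0.5342806 , -0.26862973,  0.0570251 ]), 'ee_rot': array([-3.13054998, -0.02296025, -0.8698966 ]), 'wrist_force': array([-0.50292544,  1.8171651 ,  6.11935653]), 'wrist_torque': array([ 0.75848049,  0.65521021, -0.03314459]), 'width': 0.02804801595174374}
```

```bash
python3 -c "
from h import *
plan(.5257,-.0022,.16,-1.4746)"
```

```text
t 9.15 tx ty tz cm [-20.92 -16.53 -10.3 ] spin 0.605
```

```bash
python3 -m inch '0 0 -1.5 0 1; 0 0 -4 0 1; 0 0 -7 0 1; 0 0 -9.5 0 1; -1 -.8 -10.3 .03 1; -3 -2.4 -10.3 .09 1; -5.3 -4.2 -10.3 .15 1; -7.6 -6 -10.3 .22 1; -9.9 -7.8 -10.3 .29 1; -12.2 -9.6 -10.3 .36 1; -14.5 -11.4 -10.3 .43 1; -16.6 -13.1 -10.3 .49 1; -18.5 -14.6 -10.3 .54 1; -20 -15.8 -10.3 .58 1; -20.9 -16.5 -10.3 .605 1; -20.9 -16.5 -10.3 .605 1; -20.9 -16.5 -10.3 .605 1;-20.9 -16.5 -10.3 .605 1'
python3 - <<'E'
from tilt import *
p,d=robot.snapshot("scene");crop(p,190,120,330,225,5,"pics/s9.png");np.save("pics/s9.npy",d)
p,d=robot.snapshot("top");crop(p,240,140,380,245,5,"pics/t9.png");np.save("pics/t9.npy",d)
plan(.5257,-.0022,.11,-1.4746)
o=robot.get_obs();print(o["tool_pos"],o["ee_rot"],o["wrist_torque"],o["wrist_force"])
E
```

```text
time: 10.65
tool_pos: [0.5225, -0.0021, 0.1555]
ee_rot: [-3.122, -0.013, -1.475]
wrist_force: [-0.3, 0.1, -7.1]
width: 0.0277
t 10.75 tx ty tz cm [ 0.01 -0.28  4.62] spin -0.001
[ 0.52287741 -0.00240459  0.15624218] [-3.12089612 -0.01282599 -1.47593204] [-0.0093964   0.00684783 -0.00334266] [-0.29715747 -0.65488776 -7.18380287]
```

View pics/s9.png

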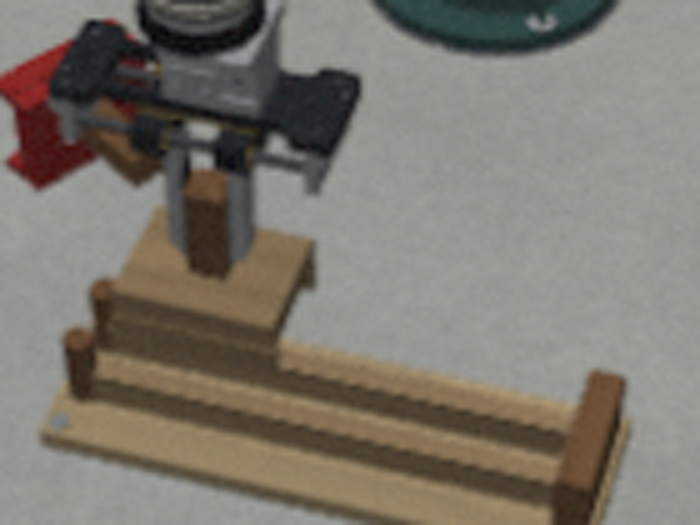

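View pics/t9.png

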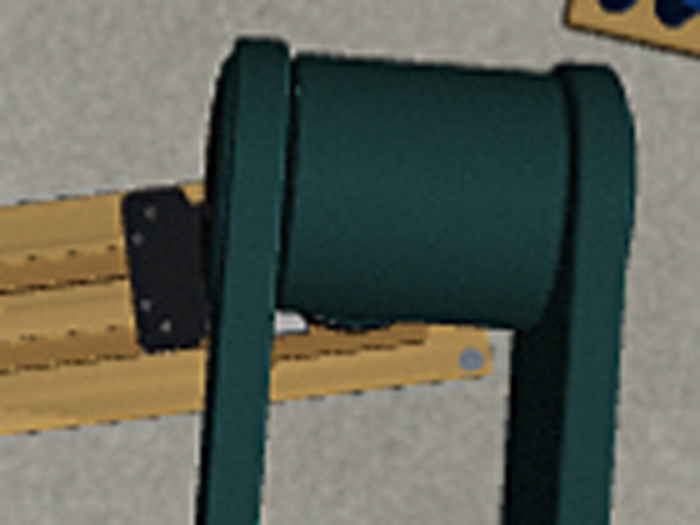

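```bash
cat > ov.py <<'E'
from h import *
RC=np.array([.518,.0774]);RY=1.667
def rail(P,dx=0,dy=0):
    u=np.array([np.cos(RY),np.sin(RY)]);v=np.array([-u[1],u[0]]);P=np.array(P,float)
    return np.c_[RC+np.outer(P[:,0]+dx,u)+np.outer(P[:,1]+dy,v),P[:,2]]
def car(P,o,yaw,z0):
    u=np.array([np.cos(yaw),np.sin(yaw)]);v=np.array([-u[1],u[0]]);P=np.array(P,float)
    return np.c_[o+np.outer(P[:,0],u)+np.outer(P[:,1],v),P[:,2]+z0]
R4=lambda a,b,z:[(-a,-b,z),(a,-b,z),(a,b,z),(-a,b,z)]
def overlay(n,name,x0,y0,x1,y1,f,carpose=None,img=None):
    p=robot.snapshot(n)[0] if img is None else img
    q=cv2.resize(p[y0:y1,x0:x1],None,fx=f,fy=f,interpolation=cv2.INTER_CUBIC)
    def dr(P,col):
        k=((proj(n,P)-[x0,y0]+.5)*f).astype(int);cv2.polylines(q,[k],True,col,1)
    dr(rail(R4(.19,.065,.018)),(0,255,0));
    for s in(-1,1): dr(rail([(-.16,s*.03,.046),(.16,s*.03,.046),(.16,s*.014,.046),(-.16,s*.014,.046)]),(255,255,0))
    if carpose:
        dr(car(R4(.055,.042,.022),*carpose),(0,0,255));dr(car(R4(.014,.014,.092),*carpose),(0,0,255))
        dr(car([(-.055,-.042,-.022),(.055,-.042,-.022),(.055,-.042,0.022),(-.055,-.042,.022)],*carpose),(255,0,255))
    cv2.imwrite(name,q)
E
python3 - <<'E'
from ov import *
o=robot.get_obs();g=o["tool_pos"]
overlay("scene","pics/o9.png",190,120,330,225,5,(g[:2],1.667,.121))
E
```

```text
(no output)
```

View pics/o9.png

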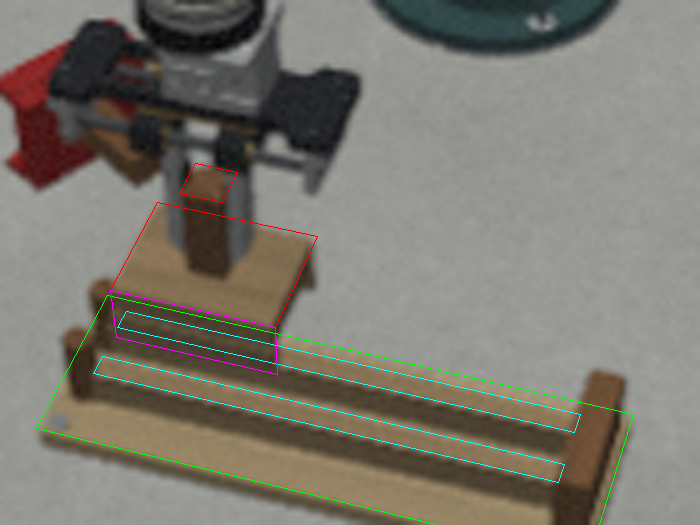

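The overlay shows rail and carriage both a bit lower in the picture than predicted, by 1–2 px. I check the rail against the first top picture.

```bash
python3 - <<'E'
from ov import *
overlay("top","pics/o9t.png",190,160,350,240,5,None,cv2.imread("pics/top0.png"))
overlay("scene","pics/o9s.png",190,175,330,240,5,None,cv2.imread("pics/scene0.png"))
E
```

```text
(no output)
```

View pics/o9t.png

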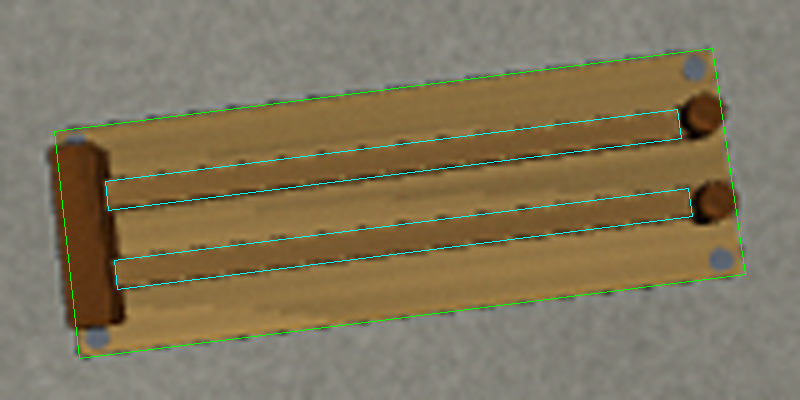

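View pics/o9s.png

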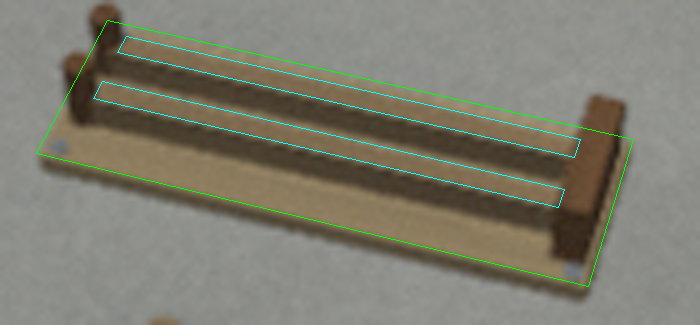

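The rail model fits both pictures within about 1 px. Next I check the carriage's tilt in the grip.

```bash
python3 - <<'E'
from tilt import *
from ov import *
d=np.load("pics/s9.npy");uv,P=cloud("scene",d)
u=np.array([np.cos(RY),np.sin(RY)]);v=np.array([-u[1],u[0]])
q=np.c_[(P[:,:2]-RC)@np.c_[u,v],P[:,2]]
def pl(m,l):
    A=q[m];c=np.median(A,0)
    for _ in range(4):
        w=np.linalg.svd(A-A.mean(0),full_matrices=False)[2][2];r=(A-A.mean(0))@w;A=A[abs(r)<max(.002,1.5*r.std())]
    w*=np.sign(w[np.argmax(abs(w))]);print(l,len(A),"c",A.mean(0).round(4),"n",w.round(3),"min",A.min(0).round(4),"max",A.max(0).round(4))
m=(abs(q[:,0]+.08)<.05)&(abs(q[:,1])<.04)&(abs(q[:,2]-.142)<.012);pl(m,"roof")
m=(abs(q[:,0]+.08)<.05)&(abs(q[:,1]+.042)<.012)&(q[:,2]<.135)&(q[:,2]>.103);pl(m,"cheek")
m=(abs(q[:,0])<.12)&(abs(abs(q[:,1])-.022)<.006)&(abs(q[:,2]-.046)<.004)&(q[:,0]>-.02);pl(m,"railtop")
E
```

```text
roof 260 c [-0.0758 -0.0087  0.1417] n [0.014 0.015 1.   ] min [-0.13   -0.0397  0.139 ] max [-0.0301  0.0388  0.1446]
cheek 132 c [-0.0766 -0.0409  0.1186] n [ 0.006  1.    -0.02 ] min [-0.1296 -0.043   0.1031] max [-0.03   -0.0384  0.1348]
railtop 122 c [ 0.0491 -0.0018  0.0454] n [ 0.006 -0.008  1.   ] min [-0.0197 -0.0273  0.043 ] max [0.1196 0.0278 0.0474]
```

Tilt is about 1° and the lateral offset about 2 mm. I correct that and descend.

```bash
python3 -m inch '0 -.2 1 0 1; 0 -.2 2.5 0 1; 0 -.2 3.8 0 1; 0 -.2 4.6 0 1; 0 -.2 4.6 0 1; 0 -.2 4.9 0 1; 0 -.2 5.2 0 1; 0 -.2 5.5 0 1;0 -.2 5.5 0 1'
python3 -c "
from h import *
plan(.5257,-.0022,.081,-1.4746)"
```

```text
time: 11.55
tool_pos: [0.5263, -0.0029, 0.1015]
ee_rot: [-3.12, -0.013, -1.476]
wrist_force: [-0.4, -0.8, -7.7]
width: 0.028
t 11.55 tx ty tz cm [-0.07  0.05  2.05] spin -0.002
```

```bash
python3 -m inch '0 0 .3 0 1; 0 0 .6 0 1; 0 0 .9 0 1; 0 0 1.2 0 1;0 0 1.2 0 1'

```

```text
time: 11.97
tool_pos: [0.5259, -0.0029, 0.0885]
ee_rot: [-3.122, -0.012, -1.476]
wrist_force: [0.4, -0.0, -7.5]
width: 0.0278
```

Still free at origin z ≈ 0.053, so it has gone past the flare. I continue.

```bash
python3 -m inch '0 0 .2 0 1; 0 0 .4 0 1; 0 0 .55 0 1; 0 0 .7 0 1;0 0 .7 0 1'
python3 - <<'E'
from ov import *
g=robot.get_obs()["tool_pos"]
overlay("scene","pics/o10.png",190,135,330,240,5,(g[:2],1.667,.046))
E
```

```text
time: 12.38
tool_pos: [0.526, -0.003, 0.0813]
ee_rot: [-3.122, -0.012, -1.476]
wrist_force: [0.2, -0.1, -6.7]
width: 0.0278
```

View pics/o10.png

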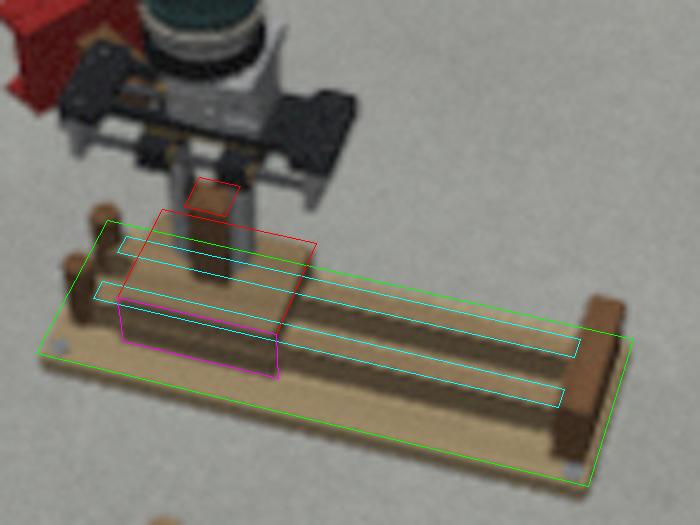

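Just above seated. I lower the last bit and let go.

```bash
python3 -m inch '0 0 .1 0 1; 0 0 .2 0 1;0 0 .2 0 1;0 0 .2 0 .7;0 0 .2 0 .5;0 0 .2 0 .5; 0 0 .2 0 .5;0 0 .2 0 .5;0 0 .2 0 .5;0 0 .2 0 .5;0 0 .2 0 .5;0 0 .2 0 .5'
python3 - <<'E'
from ov import *
g=robot.get_obs()["tool_pos"]
overlay("scene","pics/o11.png",190,135,330,240,5,(g[:2],1.667,.046))
from tilt import *
p,d=robot.snapshot("scene");uv,P=cloud("scene",d)
u=np.array([np.cos(RY),np.sin(RY)]);v=np.array([-u[1],u[0]])
q=np.c_[(P[:,:2]-RC)@np.c_[u,v],P[:,2]]
m=(abs(q[:,0]+.08)<.06)&(abs(q[:,1])<.042)&(abs(q[:,2]-.068)<.006);A=q[m]
w=np.linalg.svd(A-A.mean(0),full_matrices=False)[2][2];print(len(A),A.mean(0),w,A.min(0),A.max(0),np.median(A[:,2]))
E
```

```text
time: 13.43
tool_pos: [0.5261, -0.003, 0.0794]
ee_rot: [-3.122, -0.012, -1.476]
wrist_force: [-0.3, -0.6, -0.0]
width: 0.0472
371 [-0.07482569 -0.01323016  0.0667467 ] [ 0.00369607 -0.00193642 -0.99999129] [-0.13728436 -0.04184782  0.06201291] [-0.02560791  0.03969402  0.07329714] 0.06651082239532258
```

View pics/o11.png

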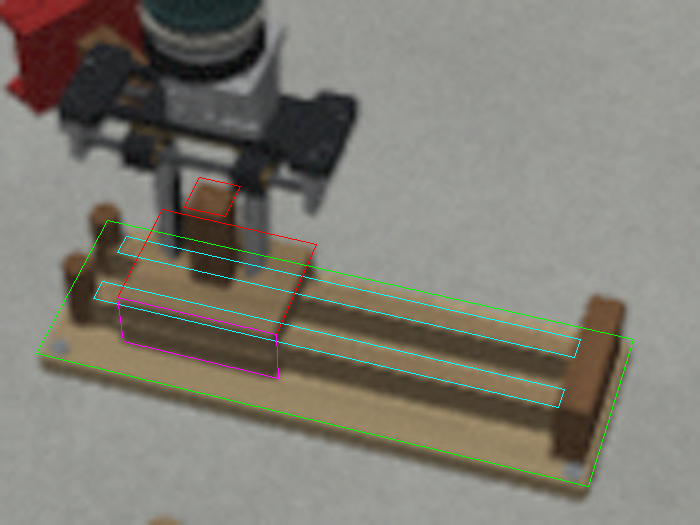

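The carriage is seated, with its roof flat at about 0.067. It is upright and released at rail x ≈ -0.08, with a 9 mm gap on each side of the post. For feeling, I'll close the jaws to about 1 mm play each side (no grip), so only the sliding force reaches the wrist. Then I stroke towards the block in small steps.

```bash
cat > st.py <<'E'
from ov import *
o=robot.get_obs();g=o["tool_pos"];u=np.array([np.cos(RY),np.sin(RY)]);v=np.array([-u[1],u[0]])
f=o["wrist_force"][:2]
print("t%.2f x%.1f y%.1f z%.1f Fx%.1f Fy%.1f Fz%.1f w%.1f yaw%.3f"%(o["time"],(g[:2]-RC)@u*1e3,(g[:2]-RC)@v*1e3,g[2]*1e3,f@u,f@v,o["wrist_force"][2],o["width"]*1e3,o["ee_rot"][2]))
E
python3 -m inch '0 0 0 0 .68; 0 0 0 0 .68; 0 0 0 0 .68;0 0 0 0 .68'; python3 st.py
python3 -m inch '-.4 0 0 0 .68; -1 0 0 0 .68; -1.6 0 0 0 .68;-2.2 0 0 0 .68;-2.8 0 0 0 .68;-3.2 0 0 0 .68;-3.5 0 0 0 .68; -3.5 0 0 0 .68' >/dev/null; python3 st.py
```

```text
time: 13.87
tool_pos: [0.5261, -0.003, 0.0794]
ee_rot: [-3.122, -0.013, -1.476]
wrist_force: [-0.7, 1.4, 0.2]
width: 0.0306
t13.87 x-80.8 y-0.3 z79.4 Fx1.5 Fy0.6 Fz0.2 w30.6 yaw-1.476
t14.53 x-44.7 y-0.3 z78.8 Fx-0.3 Fy-0.2 Fz-0.4 w30.0 yaw-1.475
```

```bash

python3 -m inch '-.3 0 0 0 .68; -.6 0 0 0 .68' >/dev/null; python3 st.py
python3 -m inch '-.3 0 0 0 .68; -.6 0 0 0 .68' >/dev/null; python3 st.py
python3 -m inch '-.3 0 0 0 .68; -.6 0 0 0 .68' >/dev/null; python3 st.py
python3 -m inch '-.3 0 0 0 .68; -.6 0 0 0 .68' >/dev/null; python3 st.py
python3 -m inch '-.3 0 0 0 .68; -.6 0 0 0 .68' >/dev/null; python3 st.py
python3 -m inch '-.3 0 0 0 .68; -.6 0 0 0 .68' >/dev/null; python3 st.py
python3 -m inch '-.3 0 0 0 .68; -.6 0 0 0 .68' >/dev/null; python3 st.py
python3 -m inch '-.3 0 0 0 .68; -.6 0 0 0 .68' >/dev/null; python3 st.py
```

```text
t14.70 x-38.6 y-0.3 z78.7 Fx-2.5 Fy-0.2 Fz0.6 w30.1 yaw-1.475
t14.87 x-32.5 y-0.3 z78.7 Fx-1.6 Fy-0.3 Fz1.3 w30.1 yaw-1.476
t15.03 x-26.3 y-0.4 z78.7 Fx-1.7 Fy0.2 Fz1.1 w30.4 yaw-1.476
t15.20 x-20.7 y-1.2 z79.0 Fx-4.8 Fy-3.5 Fz0.7 w30.0 yaw-1.476
t15.37 x-14.7 y-1.3 z78.8 Fx-2.4 Fy-1.8 Fz-1.4 w30.3 yaw-1.476
t15.53 x-8.1 y-1.2 z78.7 Fx-1.6 Fy-1.5 Fz1.6 w30.6 yaw-1.476
t15.70 x-1.3 y-0.9 z78.6 Fx-1.9 Fy0.3 Fz1.8 w30.4 yaw-1.476
t15.87 x5.3 y-0.7 z78.4 Fx-2.1 Fy-0.0 Fz1.0 w30.2 yaw-1.475
```

There is a clear sticking bump near x ≈ -20 mm: the force rises to 4.8 N with a sideways push. I carry on to the block, slowly at the end.

```bash

python3 -m inch '-.5 0 0 0 .68; -1 0 0 0 .68; -1.5 0 0 0 .68' >/dev/null; python3 st.py
python3 -m inch '-.5 0 0 0 .68; -1 0 0 0 .68; -1.5 0 0 0 .68' >/dev/null; python3 st.py
python3 -m inch '-.5 0 0 0 .68; -1 0 0 0 .68; -1.5 0 0 0 .68' >/dev/null; python3 st.py
python3 -m inch '-.5 0 0 0 .68; -1 0 0 0 .68; -1.5 0 0 0 .68' >/dev/null; python3 st.py
python3 -m inch '-.5 0 0 0 .68; -1 0 0 0 .68; -1.5 0 0 0 .68' >/dev/null; python3 st.py
python3 -m inch '-.4 0 0 0 .68; -.8 0 0 0 .68; -1 0 0 0 .68' >/dev/null; python3 st.py
```

```text
t16.12 x20.9 y-0.6 z78.2 Fx-1.1 Fy0.2 Fz1.2 w29.9 yaw-1.475
t16.37 x36.5 y-0.5 z78.0 Fx-1.7 Fy-1.0 Fz0.9 w30.1 yaw-1.475
t16.62 x52.1 y-0.5 z77.8 Fx-1.1 Fy-0.4 Fz1.8 w30.2 yaw-1.475
t16.87 x67.6 y-0.5 z77.6 Fx-0.8 Fy0.5 Fz1.2 w30.2 yaw-1.475
t17.12 x83.1 y-0.4 z77.3 Fx-2.6 Fy0.1 Fz1.7 w30.0 yaw-1.475
t17.37 x93.7 y-0.3 z77.1 Fx-1.3 Fy0.8 Fz1.4 w30.6 yaw-1.475
```

```bash

python3 -m inch '-.2 0 0 0 .68; -.4 0 0 0 .68; -.6 0 0 0 .68' >/dev/null; python3 st.py
python3 -m inch '-.2 0 0 0 .68; -.4 0 0 0 .68;  -.4 0 0 0 .68' >/dev/null; python3 st.py
python3 -m inch '-.2 0 0 0 .68; -.4 0 0 0 .68; -.4 0 0 0 .68' >/dev/null; python3 st.py
```

```text
t17.62 x99.8 y-0.3 z77.1 Fx-1.7 Fy-0.3 Fz1.4 w30.2 yaw-1.475
t17.87 x104.4 y-0.3 z76.9 Fx0.0 Fy-0.7 Fz-0.1 w30.3 yaw-1.475
t18.12 x106.5 y-0.3 z77.0 Fx-6.9 Fy0.4 Fz1.4 w30.3 yaw-1.475
```

Contact with the block: the tool stops at 106.5 mm with 7 N. I press once more gently and check with a picture.

```bash

python3 -m inch '-.3 0 0 0 .68; -.5 0 -.1 0 .68; -.5 0 -.1 0 .68' >/dev/null; python3 st.py
python3 - <<'E'
from ov import *
u=np.array([np.cos(RY),np.sin(RY)])
overlay("scene","pics/o12.png",190,135,330,240,5,(RC+.105*u,1.667,.046))
E
```

```text
t18.37 x107.4 y-0.3 z78.2 Fx-12.4 Fy1.2 Fz3.4 w29.9 yaw-1.476
```

View pics/o12.png

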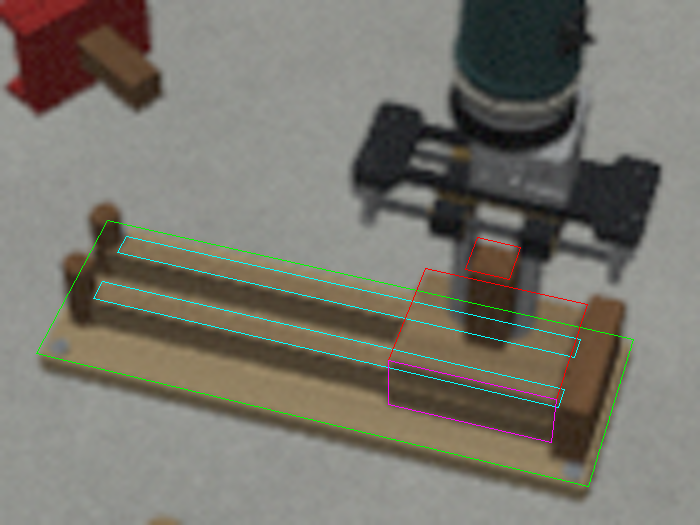

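The carriage sits against the block, upright and on its predicted outline. Back now, with finer steps around -20.

```bash

python3 -m inch '.4 0 0 0 .68; 1 0 0 0 .68; 1.6 0 0 0 .68; 2.2 0 0 0 .68; 2.8 0 0 0 .68; 3.4 0 0 0 .68; 4 0 0 0 .68; 4.6 0 0 0 .68; 5.2 0 0 0 .68; 5.8 0 0 0 .68; 6.4 0 0 0 .68; 7 0 0 0 .68; 7.6 0 0 0 .68; 8.2 0 0 0 .68; 8.8 0 0 0 .68; 9.4 0 0 0 .68; 9.8 0 0 0 .68' >/dev/null; python3 st.py
python3 -m inch '.3 0 0 0 .68; .6 0 0 0 .68' >/dev/null; python3 st.py
python3 -m inch '.2 0 0 0 .68; .4 0 0 0 .68' >/dev/null; python3 st.py
python3 -m inch '.2 0 0 0 .68; .4 0 0 0 .68' >/dev/null; python3 st.py
python3 -m inch '.2 0 0 0 .68; .3 0 0 0 .68' >/dev/null; python3 st.py
python3 -m inch '.2 0 0 0 .68; .3 0 0 0 .68' >/dev/null; python3 st.py
python3 -m inch '.2 0 0 0 .68; .3 0 0 0 .68' >/dev/null; python3 st.py
python3 -m inch '.2 0 0 0 .68; .3 0 0 0 .68' >/dev/null; python3 st.py
python3 -m inch '.2 0 0 0 .68; .3 0 0 0 .68' >/dev/null; python3 st.py
python3 -m inch '.2 0 0 0 .68; .3 0 0 0 .68' >/dev/null; python3 st.py
```

```text
t19.83 x8.6 y-0.2 z80.6 Fx1.2 Fy0.4 Fz-1.8 w30.1 yaw-1.477
t20.00 x2.2 y-0.1 z80.8 Fx0.7 Fy-0.3 Fz-1.6 w30.3 yaw-1.477
t20.17 x-2.0 y-0.1 z80.8 Fx1.3 Fy0.4 Fz-1.0 w30.1 yaw-1.477
t20.33 x-6.0 y-0.1 z80.9 Fx3.3 Fy-1.2 Fz-2.2 w29.9 yaw-1.477
t20.50 x-8.5 y-0.6 z81.0 Fx3.9 Fy-2.9 Fz-2.6 w30.3 yaw-1.477
t20.67 x-11.2 y-0.6 z81.0 Fx4.5 Fy-1.7 Fz-2.2 w29.9 yaw-1.476
t20.83 x-14.4 y-0.6 z81.0 Fx2.7 Fy-1.7 Fz-1.9 w30.1 yaw-1.476
t21.00 x-18.1 y-0.6 z81.1 Fx1.9 Fy-1.5 Fz-1.3 w30.3 yaw-1.477
t21.17 x-22.0 y-0.4 z81.3 Fx0.9 Fy-0.5 Fz-0.1 w30.4 yaw-1.477
t21.33 x-25.7 y-0.2 z81.5 Fx2.0 Fy-0.0 Fz-0.0 w29.9 yaw-1.477
```

Bump on the way back: entry from -6 mm, peak at -11, gone by about -20. The centre looks like about -14. On to the pegs.

```bash

python3 -m inch '.5 0 0 0 .68; 1 0 0 0 .68; 1.6 0 0 0 .68; 2.2 0 0 0 .68; 2.8 0 0 0 .68; 3.4 0 0 0 .68; 4 0 0 0 .68; 4.6 0 0 0 .68; 5.2 0 0 0 .68; 5.8 0 0 0 .68; 6.3 0 0 0 .68; 6.6 0 0 0 .68; 6.8 0 0 0 .68' >/dev/null; python3 st.py
python3 -m inch '.2 0 0 0 .68; .4 0 0 0 .68; .6 0 0 0 .68' >/dev/null; python3 st.py
python3 -m inch '.2 0 0 0 .68; .4 0 0 0 .68;  .4 0 0 0 .68' >/dev/null; python3 st.py
python3 -m inch '.2 0 0 0 .68; .4 0 0 0 .68; .4 0 0 0 .68' >/dev/null; python3 st.py
```

```text
t22.42 x-94.2 y-0.0 z83.2 Fx0.5 Fy-0.7 Fz-1.6 w30.1 yaw-1.478
t22.67 x-100.2 y0.0 z83.3 Fx1.5 Fy-0.0 Fz-1.3 w30.4 yaw-1.477
t22.92 x-104.7 y0.0 z83.5 Fx0.5 Fy1.0 Fz0.1 w30.1 yaw-1.478
t23.17 x-105.4 y-0.0 z83.4 Fx9.0 Fy0.3 Fz-0.5 w30.1 yaw-1.477
```

```bash

python3 -m inch '.3 0 .1 0 .68; .5 0 .2 0 .68; .5 0 .2 0 .68' >/dev/null; python3 st.py
python3 - <<'E'
from ov import *
u=np.array([np.cos(RY),np.sin(RY)])
overlay("scene","pics/o13.png",190,135,330,240,5,(RC-.105*u,1.667,.046))
E
```

```text
t23.42 x-105.4 y-0.2 z83.1 Fx12.8 Fy2.5 Fz7.7 w30.3 yaw-1.476
```

View pics/o13.png

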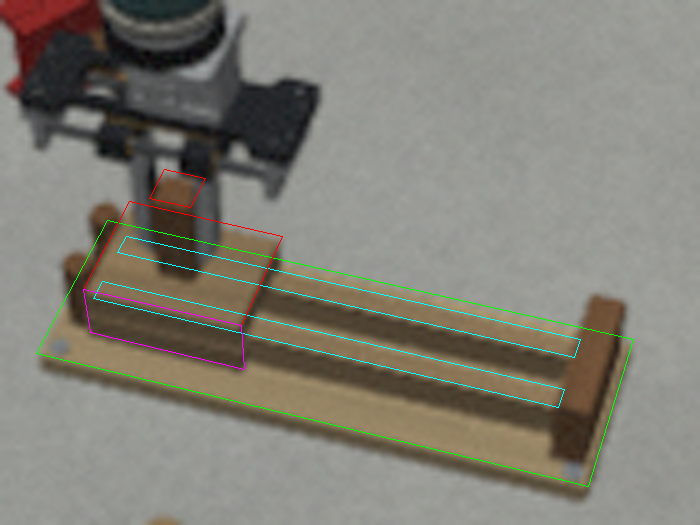

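At the pegs, with both end stops consistent (tool ±106 against carriage ±105). Now a fine forward pass onto the spot.

```bash

python3 -m inch '-.4 0 0 0 .68; -1 0 .1 0 .68; -1.6 0 .2 0 .68; -2.2 0 .2 0 .68; -2.8 0 .2 0 .68; -3.4 0 .2 0 .68; -4 0 .2 0 .68; -4.6 0 .2 0 .68; -5.2 0 .2 0 .68; -5.8 0 .2 0 .68; -6.4 0 .2 0 .68; -6.8 0 .2 0 .68; -7.1 0 .2 0 .68; -7.3 0 .2 0 .68' >/dev/null; python3 st.py
python3 -m inch '-.15 0 0 0 .68; -.3 0 0 0 .68' >/dev/null; python3 st.py
python3 -m inch '-.15 0 0 0 .68; -.3 0 0 0 .68' >/dev/null; python3 st.py
python3 -m inch '-.15 0 0 0 .68; -.3 0 0 0 .68' >/dev/null; python3 st.py
python3 -m inch '-.15 0 0 0 .68; -.3 0 0 0 .68' >/dev/null; python3 st.py
python3 -m inch '-.15 0 0 0 .68; -.3 0 0 0 .68' >/dev/null; python3 st.py
```

```text
t24.63 x-32.0 y-0.3 z80.4 Fx-1.7 Fy0.4 Fz1.9 w29.9 yaw-1.475
t24.80 x-28.9 y-0.3 z80.4 Fx-1.3 Fy0.6 Fz0.2 w30.6 yaw-1.475
t24.97 x-26.0 y-0.3 z80.4 Fx-2.2 Fy-0.1 Fz1.6 w29.8 yaw-1.475
t25.13 x-23.0 y-0.3 z80.5 Fx-3.3 Fy-1.0 Fz1.4 w30.0 yaw-1.476
t25.30 x-20.6 y-1.0 z80.6 Fx-3.5 Fy-2.7 Fz1.3 w30.0 yaw-1.476
t25.47 x-18.0 y-1.1 z80.6 Fx-3.0 Fy-1.0 Fz-1.5 w29.8 yaw-1.476
```

Matching the entries from both sides (3.3 N at -24.5 and -5.6; sideways peaks at -22.1 and -8.1), the centre is at carriage x ≈ -15 mm, so tool ≈ -13.6 while pushing forward.

```bash

python3 -m inch '-.15 0 0 0 .68; -.3 0 0 0 .68' >/dev/null; python3 st.py
python3 -m inch '-.1 0 0 0 .68; -.15 0 0 0 .68; -.15 0 0 0 .68' >/dev/null; python3 st.py
```

```text
t25.63 x-14.7 y-1.2 z80.4 Fx-2.5 Fy-2.1 Fz0.5 w30.0 yaw-1.476
t25.88 x-12.7 y-1.1 z80.4 Fx-1.8 Fy-1.3 Fz0.7 w29.8 yaw-1.476
```

```bash

python3 -m inch '0 0 0 0 .6; 0 0 0 0 .45; 0 0 0 0 .45;0 0 0 0 .45;0 0 0 0 .45;0 0 0 0 .45' >/dev/null; python3 st.py
python3 - <<'E'
from ov import *
u=np.array([np.cos(RY),np.sin(RY)])
img,d=robot.snapshot("scene")
overlay("scene","pics/o14.png",190,135,330,240,5,(RC-.0150*u,1.667,.046),img)
v=np.array([-u[1],u[0]]);uv,P=cloud("scene",d);q=np.c_[(P[:,:2]-RC)@np.c_[u,v],P[:,2]]
m=(abs(q[:,0]+.015)<.07)&(abs(q[:,1])<.042)&(abs(q[:,2]-.068)<.006);A=q[m]
print(A[:,0].min(),A[:,0].max(),A[:,1].min(),A[:,1].max(),np.median(A[:,2]))
E
```

```text
t26.38 x-12.5 y-1.0 z80.3 Fx0.1 Fy-0.1 Fz-0.2 w51.4 yaw-1.476
-0.07017025268510403 0.04019639446844738 -0.04157814462676345 0.03948338641700443 0.06682923940399477
```

View pics/o14.png

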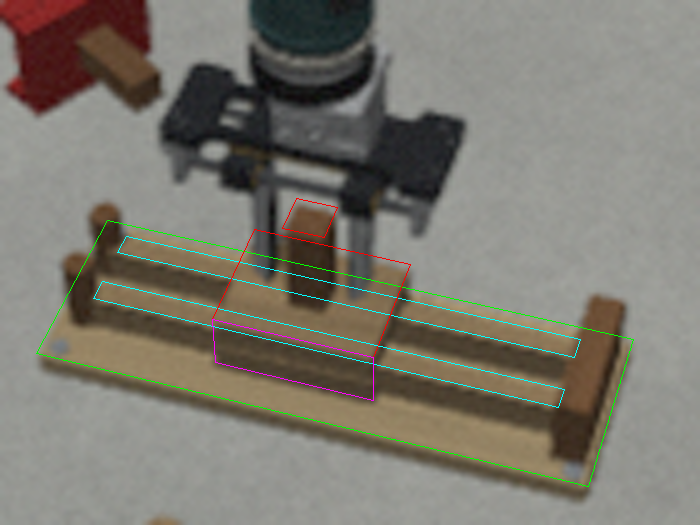

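Cloud extents put the carriage centre at -15.0 mm, upright and seated. I open wider and lift clear.

```bash

python3 -m inch '0 0 0 0 .2; 0 0 0 0 .2; 0 0 0 0 .2;0 0 0 0 .2; 0 0 -1 0 .2; 0 0 -3 0 .2; 0 0 -5 0 .2; 0 0 -8 0 .2; 0 0 -11 0 .2; 0 0 -13 0 .2; 0 0 -13 0 .2; 0 0 -13 0 .2;0 0 -13 0 .2;0 0 -13 0 .2' >/dev/null; python3 st.py
python3 - <<'E'
from ov import *
u=np.array([np.cos(RY),np.sin(RY)])
img,d=robot.snapshot("scene");cv2.imwrite("pics/end.png",img)
v=np.array([-u[1],u[0]]);uv,P=cloud("scene",d);q=np.c_[(P[:,:2]-RC)@np.c_[u,v],P[:,2]]
m=(abs(q[:,0]+.015)<.07)&(abs(q[:,1])<.042)&(abs(q[:,2]-.068)<.006);A=q[m]
print(A[:,0].min(),A[:,0].max(),A[:,1].min(),A[:,1].max(),np.median(A[:,2]),np.linalg.svd(A-A.mean(0),full_matrices=False)[2][2])
E
```

```text
t27.60 x-11.3 y2.7 z208.3 Fx0.5 Fy-0.2 Fz-0.2 w75.0 yaw-1.476
-0.06978792735819 0.040317585673411906 -0.04196444847319029 0.038770510427777405 0.06654741215507509 [ 0.00378153 -0.00883864 -0.99995379]
```

View pics/end.png

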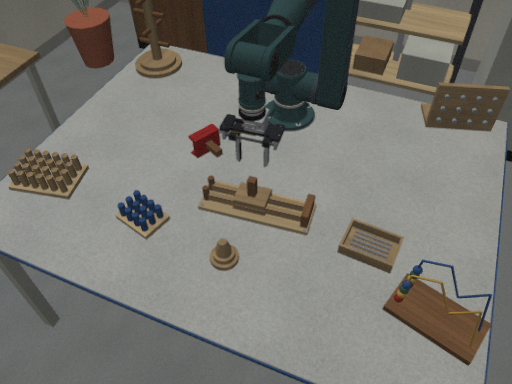

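The carriage stands at (252,195) on the rail. The gripper is clear above it, and the pegboard (142,213), cone (224,254) and rod tray (371,245) are where they were. I hand the job in.

```bash
python3 -c "
from bench import robot
print(robot.close_job())"
```

```text
the job is handed in; nothing more can be done
None
```

I stood the carriage on the rail near the pegs, stroked it to the block and back, and left it released on what I judge to be the tight spot. I handed the job in at about 27.7 s; no verdict is reported.

- **Standing it up:** I gripped the fallen wooden carriage by its post and raised it, but pad friction held it partly tilted. Quick vertical jerks swung it nearly upright. I squared it on the table, regripped it lower and set it on the rail at about x = -80 mm. It settled there, released, with the jaws well clear of the post.
- **Stroking:** With the jaws loosely around the post, it touched both stops gently, at no more than about 13 N at the wrist.
- **Tight spot:** The force rose from both sides, up to 4.8 N going towards the block and 4.5 N coming back. Matching the two rises puts the centre at about x = -15 mm.
- **Last checks:** After release the camera showed the carriage centred at about -15 mm, with the roof flat within about 0.6° and 1.5 mm below nominal. I put that down to the camera reading about 1 mm low. The bystanders looked unmoved by eye, and the gripper was clear.

- **One slip:** I typed one row downward instead of upward during the first lift, which pressed the carriage on the table with about 10 N. I saw no harm from it.
- **Not confirmed:** I could not read the tight joint itself, so being on the spot rests on the felt forces alone.

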